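# Shut and clip the small-parts case on the market stall

## Robot

A 6-joint arm with a two-finger parallel gripper is mounted at the origin on the work surface. World frame = base frame: x ahead of the robot, y to its left, z up, the work surface at z = 0. Lengths are in m, angles in rad, forces in N, time in s.
With the tool pointing down it reaches from about 0.3 to 0.775 m from the base axis. Payload 14.6 kg.
Tool frame: the origin (TCP) lies between the finger pads; the fingertips stand 22 mm ahead of it and the grasp point (between the pads) lies 3 mm ahead of it (r.finger_overhang is the distance from the TCP to the fingertips, in m); z points along the fingers, y is the direction in which the jaws open and shut (so a half turn about z gives the same grasp; the last joint's range is limited). The gripper opens to 94 mm and grips with 3 to 60 N. Pads are 16 mm wide; open, the fingers measure 119 mm over their backs; the gripper's body (75 mm by 177 mm) begins 78 mm behind the grasp point.
Start: joints at [-1.329, 0.3, 1.521, -0, 1.321, -0.067], TCP at [0.167, -0.524, 0.2] pointing down, gripper open.
Joint ranges: [-3.03, 3.03], [-0.79, 2.21], [0.23, 2.52], [-1.04, 4.18], [0, 3.07], [-2.55, 2.55]. Speed limits (rad/s): [2.22, 2.22, 2.57, 3.14, 3.14, 3.14].

## Interface

Orientations are given as [roll, pitch, yaw] about the fixed x, y, z axes, in that order (R = Rz(yaw) Ry(pitch) Rx(roll)).
In Python, from station import r, eyes, finder gives the robot as it stands. The module is installed in compiled form; this text tells all that it offers.
- The arm moves only by the shell command python3 -m creep 'ROWS' [FORCE]. ROWS is text: rows parted by semicolons, each of 7 numbers parted by spaces: the shift along the tool's x, y, z in m, then the turn, a rotation vector about the tool's x, y, z in degrees, then the opening, from 0 (shut) to 1 (fully open). A call has 1 to 20 rows; each row is the pose to reach, as a shift and turn from the pose commanded when the call began, along the tool's axes at that moment; what a row does not reach only later rows make up. A row lasts 1/12 s, in which the tool goes at most 41.7 mm and 7.16 degrees, less where a joint would pass 70% of its speed; a pose out of reach is approached as far as the arm can. A call with a gripper value outside its range is refused whole. The fingers move at their own pace and stop on an object; FORCE is the grip in N (left out, the last holds). Time passes only in rows, so rows that repeat a pose let the fingers close. It gives the time, the measured TCP pose, the force and the opening at its end, in the units of the state.
- r.state(): the state, without advancing time (a new reading comes with each control period).
- eyes.capture(name): name is "side" or "top"; returns (picture, depth): 384x512x3 uint8, red, green, blue; 384x512 float32, m along the optical axis (not along the pixel's ray), 0 where there is no reading.
- eyes.camera_model(name): a dict with "mtx" (3x3 intrinsics, pixels), "world_from_camera" (4x4, takes a point from camera to world coordinates). Camera axes: x right, y down, z forward; pixel columns grow to the right and rows downward; lengths in m; the calibration is good to about 2 mm. A picture is of the moment at which its call begins. camera_model takes no time and is no camera call.
- r.sign_off(): hands the job in, once; it reports no verdict.
Trained networks look in the newest picture that a camera, given by its name, has taken for a name from the list of things; names that differ only in an ending like _2 or _b are one class to them, and where a whole thing is asked for, a point or a joint stands for the part that bears it (a point fixed in the world has none). Each returns a list of dicts, best first, with "conf" (0 to 1); they miss things now and then, are a little off and sometimes report something else, mostly with a low value. They report only what shows in the picture. A call takes as long as a camera call.
- finder.search_frame(query, camera): "uv" ([column, row] in pixels, amid what is visible of it).
The state is a dict: "t": time; "joint_positions": joint angles; "joint_vel": joint speeds; "effort": joint torques, N m; "tcp_pos": TCP position; "ee_rot": TCP orientation; "wrist_force": force on the tool from outside, world axes, zero at the start; "ft_torque": the same for the moment, N m; "grip_width": finger opening in m.
Only numpy, scipy, OpenCV 4.12 (cv2) and the standard library are available. Lean on these libraries where they do the work, as an engineer would, in place of code of your own. Each camera call takes 0.05 s, during which the arm holds its last target.

## Task

Close up the red small-parts case: tip its standing lid over with a fingertip push so that it comes down shut, and after that press both black clips on its front edge down and in until they lie flat against the front of the case. Push and press gently, pick nothing up, leave the case standing where it is and do not disturb the things around it.

Things in the scene. Friction and masses are not known exactly. Their poses are not given: they have to be found in the camera images.
- case: red open small-parts case with black insert cups, loose on the table, 2 to 3 kg, 190 deep (its x) x 240 long (its y) x 50 mm high without the lid. Origin: centre of its underside; z up. Its -x side is the front (clips, carry handle), its +x side the back with the lid's hinge. Hinge axis: along y at x = +99, z = 50 mm.
- handle (a point): middle of the carry handle on the case's front: a fixed black bar 10 mm thick, 20 mm out from the front, 30 mm up, reaching 35 mm to either side along the case's y.
- lid (a joint): lid angle about the hinge, rad: 0 = shut flat, 1.57 = upright, 2.1 = leaning back (stop). Starts upright or leaning back. Light (0.16 kg), slightly stiff: near upright it stays where left and about 1 N at its edge moves it; pushed forward below about 0.9 rad it falls shut by its own weight within about a second.
- lid_edge (a point): middle of the lid's free (front) edge, half-way through its thickness: the upper edge while open. The lid is a red frame with a clear panel, 194 mm from hinge axis to this edge, 240 mm long, 12 mm thick. Upright, its outer face looks backwards and lies 12 mm behind the hinge axis; shut, its top is 62 mm above the table.
- clip_a (a joint): angle of the clip at the +y end of the case (its middle at case y = +70 mm), rad: 0 = straight out from the lid's front edge, 1.57 (stop) = folded flat on the case's front; starts between 0 and 0.35. Stiff (about 2 N at its end), stays where left. With the lid shut its hinge is at case x = -104, z = 58 mm.
- clip_b (a joint): the same for the clip at the -y end of the case (its middle at case y = -70 mm).
- clip_a_end (a point): middle of the free end of clip a, 32 mm from its hinge. Each clip is a black plate 36 wide (along the case's y) x 32 long x 4 mm thick with a rounded free end, hinged along the lid's front edge; folded flat it reaches down to 26 mm above the table.
- clip_b_end (a point): middle of the free end of clip b, 32 mm from its hinge (same size as clip a).
- bottle: bystander: upright grey bottle, 56 mm across, 140 mm high; origin at the centre of its underside. Leave alone.
- cup: bystander: paper-coloured cup, 76 mm across, 90 mm high; origin at the centre of its underside. Leave alone.
- carton: bystander: small cardboard box lying flat, 75 x 110 x 42 mm; origin at the centre of its underside. Leave alone.
- driver: bystander: screwdriver lying on the table, 190 mm long along its x. Leave alone.

How it is judged:
By the outcome, as a careful person would: the job done as asked, in the order asked, and still so for the second after the job is handed in, with the robot touching nothing.
It also fails if it takes over 48 s, if anything falls off the work surface, if the arm or the gripper's body presses on something with over 40 N, if the wrist force passes 120 N, or if a joint passes its speed limit or range.

## Working session

There is one attempt and no reset: what is moved stays moved. The work goes in short steps, Python scripts to look and compute and a shell command to move; the robot and the scene stay as the last step left them, time stands still between calls to the robot, and variables do not carry over. Pictures are saved under pics/ and viewed, and the job is handed in when it is done.

```bash
mkdir -p pics; python3 - <<'E'
from station import r, eyes, finder
import cv2, numpy as np
for n in ["side","top"]:
    p,d=eyes.capture(n); cv2.imwrite(f"pics/{n}0.png",cv2.cvtColor(p,cv2.COLOR_RGB2BGR)); np.save(f"{n}0.npy",d)
    np.save(f"{n}0rgb.npy",p)
    m=eyes.camera_model(n); print(n,np.round(m["mtx"],1).tolist(),np.round(m["world_from_camera"],3).tolist())
    for q in ["case","handle","lid_edge","clip_a_end","bottle","cup","carton","driver"]:
        for f in finder.search_frame(q,n)[:3]:
            u,v=map(int,np.round(f["uv"])); z=d[v,u]
            K=m["mtx"]; w=m["world_from_camera"]@np.array([(f["uv"][0]-K[0][2])/K[0][0]*z,(f["uv"][1]-K[1][2])/K[1][1]*z,z,1])
            print(q,u,v,round(f["conf"],2),np.round(w[:3],3))
s=r.state(); print(s["t"],s["tcp_pos"],s["ee_rot"],s["wrist_force"],s["grip_width"],r.finger_overhang)
E
```

```text
side [[437.4, 0.0, 254.7], [0.0, 437.4, 188.4], [0.0, 0.0, 1.0]] [[-0.765, -0.508, 0.395, 0.234], [-0.644, 0.59, -0.487, 0.398], [0.014, -0.627, -0.779, 0.702], [0.0, 0.0, 0.0, 1.0]]
case 245 182 0.79 [0.484 0.112 0.244]
handle 243 185 0.64 [0.483 0.117 0.244]
lid_edge 208 173 0.92 [0.569 0.1   0.188]
clip_a_end 225 153 0.69 [0.525 0.106 0.269]
bottle 336 108 0.77 [ 0.559 -0.272  0.081]
cup 319 251 0.61 [ 0.403 -0.001  0.005]
carton 204 127 0.92 [ 0.763 -0.075  0.04 ]
carton 338 107 0.34 [ 0.557 -0.277  0.082]
driver 377 167 0.79 [ 0.423 -0.238  0.021]
top [[424.5, 0.0, 248.8], [0.0, 424.5, 193.2], [0.0, 0.0, 1.0]] [[0.024, -0.985, 0.173, 0.407], [-1.0, -0.023, 0.007, -0.042], [-0.003, -0.173, -0.985, 0.908], [0.0, 0.0, 0.0, 1.0]]
case 224 178 0.69 [0.597 0.019 0.007]
case 380 189 0.57 [ 0.561 -0.288  0.103]
handle 225 180 0.55 [0.585 0.015 0.04 ]
lid_edge 181 161 0.66 [0.597 0.089 0.15 ]
clip_a_end 159 186 0.64 [0.524 0.097 0.28 ]
bottle 383 188 0.6 [ 0.563 -0.293  0.109]
cup 215 277 0.57 [0.386 0.03  0.004]
carton 268 100 0.57 [ 0.763 -0.071  0.042]
driver 346 262 0.72 [ 0.424 -0.237  0.026]
0.9 [ 0.16716115 -0.5239757   0.20044759] [3.14158600e+00 1.76346412e-05 3.08797390e-01] [ 0.49560374 -0.76352133 -0.57564848] 0.09388534733603164 0.022
```

View pics/side0.png

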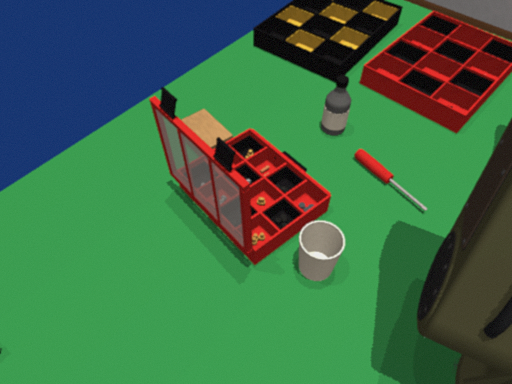

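View pics/top0.png

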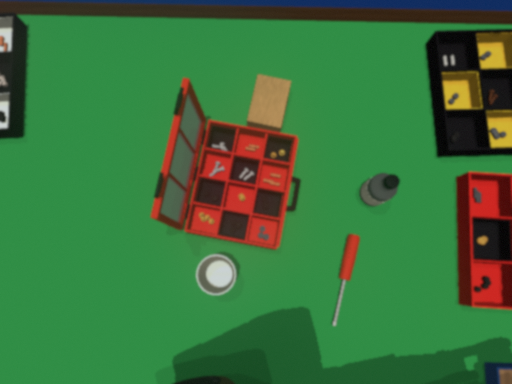

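Top view: the case sits around (240,185) and its front (handle at (293,193)) faces world -y. The lid stands on the +y side, around (180,155), with clips at (160,186) and (180,100). The cup is at (215,275) and the carton at (268,100), both close to the case's ends. Next I'll measure the exact pose.

```bash
cat > h.py <<'E'
import numpy as np
def cloud(m,d):
    K=np.array(m["mtx"]);v,u=np.mgrid[:d.shape[0],:d.shape[1]]
    P=np.stack([(u-K[0,2])/K[0,0]*d,(v-K[1,2])/K[1,1]*d,d,np.ones_like(d)],-1)
    W=(P@np.array(m["world_from_camera"]).T)[...,:3]; W[d<=0]=np.nan
    return W
def inv(m,p):
    K=np.array(m["mtx"]);c=np.linalg.inv(m["world_from_camera"])@np.append(p,1);return (K@c[:3]/c[2])[:2]
E
python3 - <<'E'
from station import eyes
from h import *
import cv2
for n in ["top","side"]:
    m=eyes.camera_model(n); d=np.load(f"{n}0.npy"); p=np.load(f"{n}0rgb.npy").astype(int); W=cloud(m,d)
    reg=(W[...,0]>.42)&(W[...,0]<.75)&(W[...,1]>-.15)&(W[...,1]<.3)
    red=(p[...,0]>100)&(p[...,0]>2.2*p[...,1])&(p[...,0]>2.2*p[...,2])
    rim=reg&red&(abs(W[...,2]-.049)<.006)
    q=W[rim]; q=q
    rect=cv2.minAreaRect(q[:,:2].astype(np.float32)*1000); print(n,"rim",rim.sum(),rect,np.median(q[:,2])); print(cv2.boxPoints(rect).round())
    hi=reg&(W[...,2]>.07); q=W[hi]; print("lid pts",hi.sum(),"red",(hi&red).sum(),q.max(0),q.min(0))
    q=W[hi&red]
    if len(q)>20:
        c=q.mean(0);U,S,V=np.linalg.svd(q-c,full_matrices=False);print("plane c",c,"n",V[2],S, "d1",V[0])
    dark=hi&(p.max(-1)<60)
    q=W[dark]
    print("dark",len(q)); 
    nb,l,st,ce=cv2.connectedComponentsWithStats(dark.astype(np.uint8))
    for i in range(1,nb):
        if st[i,4]>15: print(st[i],W[l==i].mean(0).round(3),W[l==i].min(0).round(3),W[l==i].max(0).round(3))
    for nm,lo,hi_,box in [("bottle",.02,.2,(.45,.68,-.38,-.2)),("cup",.03,.2,(.3,.5,-.06,.13)),("carton",.03,.06,(.68,.85,-.15,.02)),("driver",.008,.05,(.3,.52,-.3,-.17))]:
        s=(W[...,0]>box[0])&(W[...,0]<box[1])&(W[...,1]>box[2])&(W[...,1]<box[3])&(W[...,2]>lo)&(W[...,2]<hi_)
        if nm in("cup","carton"): s&=~red
        q=W[s]
        if len(q): print(nm,len(q),q.min(0).round(3),q.max(0).round(3))
E
```

```text
top rim 1600 ((579.996337890625, -19.445091247558594), (198.80577087402344, 240.4072265625), 80.53962707519531) 0.04854012395844465
[[ 445.  -98.]
 [ 682. -137.]
 [ 715.   59.]
 [ 478.   98.]]
lid pts 3933 red 652 [0.71674132 0.11692546 0.28204982] [ 0.42016262 -0.0017682   0.07013503]
plane c [0.58936869 0.09203437 0.24383948] n [ 0.01304831  0.06728998 -0.99764813] [1.68670965 0.07723753 0.06664564] d1 [-0.98596619  0.16693712 -0.00163584]
dark 142
[175  90   7  24  73] [0.659 0.076 0.275] [0.648 0.072 0.248] [0.678 0.084 0.281]
[156 174   7  23  69] [0.526 0.098 0.276] [0.511 0.096 0.248] [0.544 0.105 0.282]
bottle 1071 [ 0.45  -0.327  0.02 ] [ 0.598 -0.24   0.144]
cup 927 [ 0.356 -0.055  0.03 ] [0.5   0.114 0.199]
carton 1911 [ 0.68  -0.132  0.03 ] [0.822 0.02  0.055]
driver 708 [ 0.3   -0.268  0.01 ] [ 0.481 -0.213  0.029]
side rim 985 ((580.0248413085938, -12.399467468261719), (211.32765197753906, 241.8747100830078), 80.58248901367188) 0.04800049705699405
[[ 443.  -97.]
 [ 682. -136.]
 [ 717.   72.]
 [ 478.  112.]]
lid pts 6533 red 1493 [0.71632785 0.11959877 0.28056331] [0.42002431 0.00198742 0.07004012]
plane c [0.56217118 0.10081206 0.20831664] n [ 0.15359242  0.9875358  -0.03438623] [3.13049836 1.87211119 0.1314763 ] d1 [-0.96221642  0.14155536 -0.2325976 ]
dark 692
[160  88  17  30 299] [0.664 0.083 0.264] [0.647 0.074 0.247] [0.683 0.091 0.28 ]
[214 138  21  33 393] [0.526 0.106 0.264] [0.51  0.099 0.246] [0.545 0.114 0.28 ]
bottle 1192 [ 0.45  -0.316  0.02 ] [ 0.597 -0.241  0.141]
cup 2014 [ 0.355 -0.052  0.03 ] [0.5   0.118 0.199]
carton 1004 [ 0.68  -0.131  0.031] [ 0.819 -0.041  0.051]
driver 637 [ 0.3   -0.263  0.008] [ 0.482 -0.21   0.028]
```

```bash
python3 -m creep '0.618 -0.493 -0.16 0 0 -62.8 0;0.618 -0.493 -0.16 0 0 -62.8 0;0.618 -0.493 -0.16 0 0 -62.8 0;0.618 -0.493 -0.16 0 0 -62.8 0;0.618 -0.493 -0.16 0 0 -62.8 0;0.618 -0.493 -0.16 0 0 -62.8 0;0.618 -0.493 -0.16 0 0 -62.8 0;0.618 -0.493 -0.16 0 0 -62.8 0;0.618 -0.493 -0.16 0 0 -62.8 0;0.618 -0.493 -0.16 0 0 -62.8 0;0.618 -0.493 -0.16 0 0 -62.8 0;0.618 -0.493 -0.16 0 0 -62.8 0;0.618 -0.493 -0.16 0 0 -62.8 0;0.618 -0.493 -0.16 0 0 -62.8 0;0.618 -0.493 -0.16 0 0 -62.8 0;0.618 -0.493 -0.16 0 0 -62.8 0' 10
cat >> h.py <<'E'
C=np.array([.5792,-.0237]);YAW=np.radians(80.6)
ex=np.array([np.cos(YAW),np.sin(YAW)]);ey=np.array([-ex[1],ex[0]])
def incase():
    from station import r
    s=r.state();p=s["tcp_pos"];d=p[:2]-C
    print("t",round(s["t"],2),"case x,y (mm)",(d@ex*1000).round(1),(d@ey*1000).round(1),"tip z",((p[2]-.022)*1000).round(1),"yaw deg",np.degrees(s["ee_rot"]).round(2),"F",s["wrist_force"].round(2),"Fcase",(s["wrist_force"][:2]@ex).round(2),"w",round(s["grip_width"],3),"q",np.round(s["joint_positions"],2))
E
python3 -c "from h import *;incase()"
```

```text
t: 2.23
tcp_pos: [0.5306, 0.0216, 0.3333]
ee_rot: [3.141, -0.0, 1.405]
wrist_force: [0.2, -0.7, 0.3]
grip_width: 0.0006
t 2.23 case x,y (mm) 36.7 55.3 tip z 311.3 yaw deg [179.98  -0.    80.51] F [ 0.19 -0.65  0.3 ] Fcase -0.61 w 0.001 q [-0.03  0.19  1.35 -0.    1.6   0.14]
```

```bash
python3 -m creep '0 0.01 -0.03 0 0 0 0;0.04 0.02 -0.03 0 0 0 0;0.08 0.035 -0.03 0 0 0 0;0.123 0.055 -0.03 0 0 0 0;0.123 0.055 -0.03 0 0 0 0;0.123 0.055 0.01 0 0 0 0;0.123 0.055 0.05 0 0 0 0;0.123 0.055 0.088 0 0 0 0;0.123 0.055 0.088 0 0 0 0;0.123 0.055 0.088 0 0 0 0'
python3 - <<'E'
from h import *;incase()
from station import eyes
import cv2
p,d=eyes.capture("side");cv2.imwrite("pics/side1.png",cv2.cvtColor(p,cv2.COLOR_RGB2BGR))
p,d=eyes.capture("top");cv2.imwrite("pics/top1.png",cv2.cvtColor(p,cv2.COLOR_RGB2BGR))
E
```

```text
t: 3.07
tcp_pos: [0.6041, 0.1315, 0.2446]
ee_rot: [-3.139, 0.001, 1.405]
wrist_force: [0.7, -0.1, 1.0]
grip_width: 0.0004
t 3.07 case x,y (mm) 157.2 0.7 tip z 222.6 yaw deg [-1.7987e+02  4.0000e-02  8.0490e+01] F [ 0.67 -0.13  1.01] Fcase -0.02 w 0.0 q [ 0.16  0.43  1.24 -0.    1.47  0.32]
```

View pics/side1.png

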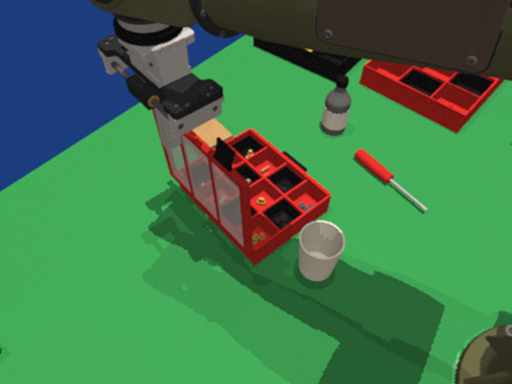

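The picture shows the closed fingertips behind the lid's upper edge, around px (185,130), clear of both clips. I'll start the push slowly.

```bash
python3 -m creep '-0.015 0 0 0 0 0 0;-0.025 0 0 0 0 0 0;-0.032 0 0 0 0 0 0;-0.038 0 0 0 0 0 0;-0.044 0 0.001 0 0 0 0;-0.05 0 0.001 0 0 0 0;-0.056 0 0.002 0 0 0 0;-0.062 0 0.002 0 0 0 0;-0.067 0 0.003 0 0 0 0'
python3 - <<'E'
from h import *;incase()
from station import eyes
import cv2
p,d=eyes.capture("side");cv2.imwrite("pics/side2.png",cv2.cvtColor(p,cv2.COLOR_RGB2BGR))
E
```

```text
t: 3.92
tcp_pos: [0.5934, 0.065, 0.2417]
ee_rot: [3.142, 0.0, 1.405]
wrist_force: [0.4, -0.3, -0.2]
grip_width: 0.0006
t 3.92 case x,y (mm) 89.8 0.5 tip z 219.7 yaw deg [180.     0.    80.49] F [ 0.36 -0.31 -0.18] Fcase -0.25 w 0.001 q [ 0.05  0.38  1.32 -0.    1.44  0.21]
```

View pics/side2.png

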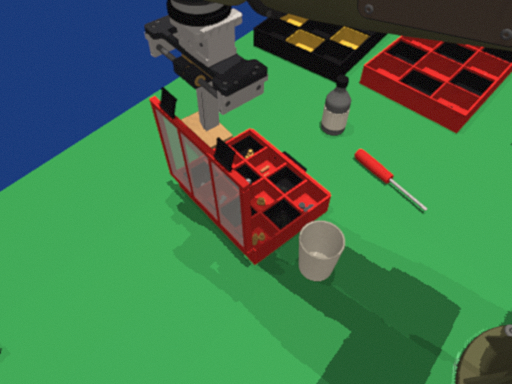

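The finger now shows in front of the lid, around px (208,125), partly hidden by it, and the wrist force is near zero. The lid may not have moved as expected. I'll measure before moving on.

```bash
python3 - <<'E'
from h import *;incase()
from station import eyes
import cv2
for n in ["side","top"]:
    p,d=eyes.capture(n);m=eyes.camera_model(n);cv2.imwrite(f"pics/{n}3.png",cv2.cvtColor(p,cv2.COLOR_RGB2BGR))
    W0=cloud(m,np.load(n+"0.npy"));W=cloud(m,d)
    p0=np.load(n+"0rgb.npy").astype(int)
    for nm,WW,pp in [("0",W0,p0),("now",W,p.astype(int))]:
        red=(pp[...,0]>100)&(pp[...,0]>2.2*pp[...,1])&(pp[...,0]>2.2*pp[...,2])&(WW[...,0]>.42)&(WW[...,0]<.75)&(WW[...,1]>-.2)&(WW[...,1]<.2)
        q=WW[red&(WW[...,2]>.06)]
        cx=((q[:,:2]-C)@ex*1000);cy=((q[:,:2]-C)@ey*1000)
        A=np.c_[q[:,2]*1000,cx]
        for lo in range(60,260,25):
            s=(A[:,0]>lo)&(A[:,0]<lo+25)
            if s.sum()>5: print(n,nm,lo,s.sum(),np.percentile(A[s,1],[5,50,95]).round(1),np.percentile(cy[s],[2,98]).round())
E
python3 - <<'E'
import cv2;a=cv2.imread('pics/side2.png')[80:270,130:350];cv2.imwrite('pics/z2.png',cv2.resize(a,None,fx=3,fy=3,interpolation=2))
E
```

```text
t 3.97 case x,y (mm) 89.2 0.5 tip z 219.5 yaw deg [-1.7999e+02  1.0000e-02  8.0460e+01] F [-0.32 -1.27 -0.59] Fcase -1.31 w 0.001 q [ 0.05  0.38  1.32 -0.    1.44  0.21]
side 0 60 160 [109.  115.9 117.8] [-108.  121.]
side 0 85 74 [109.4 117.1 119. ] [-109.  121.]
side 0 110 80 [109.4 117.7 120. ] [-109.  122.]
side 0 135 88 [111.8 119.2 121. ] [-108.  121.]
side 0 160 95 [113.  120.4 122.3] [-109.  121.]
side 0 185 109 [113.8 121.4 123.5] [-110.  121.]
side 0 210 144 [114.3 123.2 124.9] [-110.  121.]
side 0 235 846 [115.  122.  125.3] [-111.  121.]
side now 60 176 [108.9 116.4 117.9] [-109.  121.]
side now 85 107 [109.7 117.8 119.2] [-111.  121.]
side now 110 123 [109.5 118.9 120.2] [-110.  121.]
side now 135 138 [111.4 120.1 121.4] [-111.  121.]
side now 160 146 [113.7 121.2 122.8] [-110.  121.]
side now 185 158 [114.1 122.5 123.8] [-111.  121.]
side now 210 197 [115.4 123.7 124.9] [-110.  121.]
side now 235 895 [115.4 122.9 125.4] [-112.  120.]
top 0 60 289 [103.4 106.1 108.7] [-102.  102.]
top 0 235 649 [111.7 115.7 120.8] [-114.  116.]
```

View pics/z2.png

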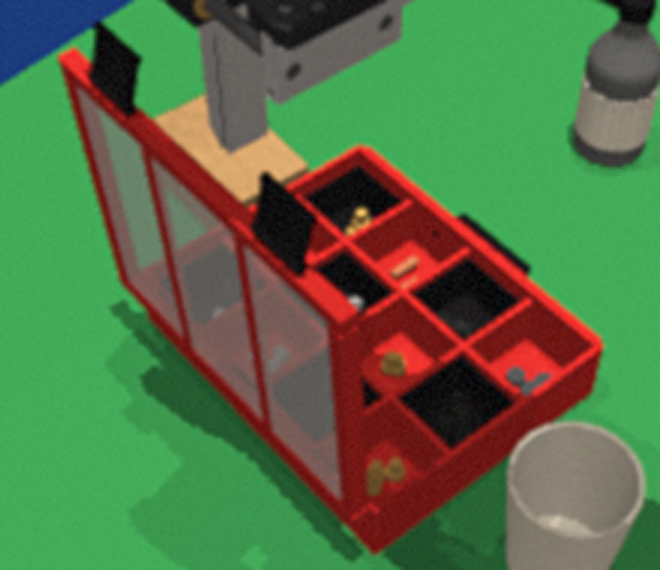

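View pics/top3.png

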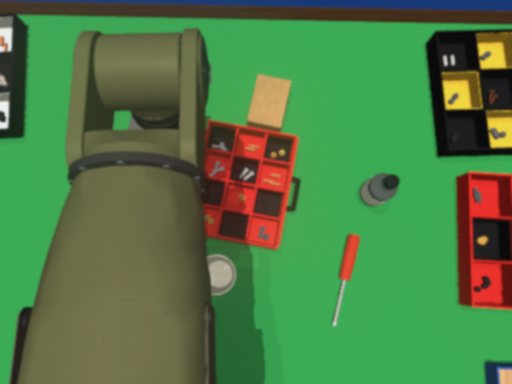

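```bash
python3 - <<'E'
from h import *
from station import eyes
n="side"
m=eyes.camera_model(n);p,d=eyes.capture(n)
W=cloud(m,d)
for w in [(0.5934,.065,.2197),(0.5934,.065,.2417),(0.5934,.065,.2447)]: print(w,inv(m,np.array(w)))
for (u,v) in [(205,100),(205,110),(205,118),(205,124),(208,127),(214,112),(214,120),(214,124),(205,135),(190,125),(180,118)]:
    w=W[v,u];print(u,v,p[v,u],w.round(3),((w[:2]-C)@ex*1000).round(),((w[:2]-C)@ey*1000).round())
E
```

```text
(0.5934, 0.065, 0.2197) [211.17728546 138.9104771 ]
(0.5934, 0.065, 0.2417) [210.25846826 128.52284421]
(0.5934, 0.065, 0.2447) [210.12948125 127.06458932]
205 100 [103  99  94] [0.585 0.078 0.309] 101.0 11.0
205 110 [100  95  92] [0.587 0.078 0.29 ] 101.0 9.0
205 118 [100  97  92] [0.589 0.078 0.274] 101.0 7.0
205 124 [95 91 87] [0.59  0.078 0.262] 102.0 6.0
208 127 [99 96 92] [0.584 0.078 0.259] 101.0 12.0
214 112 [103  99  94] [0.581 0.067 0.283] 89.0 13.0
214 120 [103  98  93] [0.582 0.067 0.267] 90.0 13.0
214 124 [103  99  97] [0.58  0.069 0.262] 92.0 14.0
205 135 [223 173 115] [ 0.746 -0.059  0.04 ] -8.0 -170.0
190 125 [212 162 106] [ 0.79  -0.058  0.042] 0.0 -214.0
180 118 [ 82 160  83] [ 0.862 -0.09  -0.002] -19.0 -290.0
```

```bash
python3 - <<'E'
from h import *
from station import eyes
n="side"
m=eyes.camera_model(n);p,d=eyes.capture(n)
W=cloud(m,d);P=p.astype(int)
for u in range(194,226,2):
    col=[v for v in range(60,150) if (P[v,u].max()-P[v,u].min()<25) and W[v,u,2]>.22 and W[v,u,2]<.4 and P[v,u].max()>40]
    if col:
        v=max(col);w=W[v,u];print(u,v,p[v,u],w.round(3),((w[:2]-C)@ex*1000).round(),((w[:2]-C)@ey*1000).round())
incase()
E
```

```text
194 148 [115 108  98] [0.599 0.097 0.221] 122.0 0.0
196 149 [114 106  94] [0.593 0.098 0.223] 122.0 6.0
198 109 [ 91 112  89] [0.605 0.075 0.28 ] 101.0 -9.0
200 121 [113 104  98] [0.604 0.074 0.257] 101.0 -9.0
202 125 [107  99  94] [0.598 0.076 0.254] 102.0 -2.0
204 128 [98 87 80] [0.596 0.075 0.248] 100.0 -0.0
206 129 [95 92 91] [0.589 0.078 0.253] 102.0 7.0
208 129 [113 103  94] [0.584 0.078 0.256] 101.0 12.0
210 127 [102  97  93] [0.583 0.075 0.258] 98.0 12.0
212 127 [119 107  96] [0.582 0.072 0.256] 95.0 13.0
214 126 [119 108  96] [0.582 0.068 0.256] 91.0 12.0
216 125 [119 107  95] [0.581 0.065 0.256] 87.0 13.0
218 122 [109 110  96] [0.58 0.06 0.26] 83.0 13.0
220 112 [96 96 90] [0.522 0.113 0.347] 126.0 79.0
222 114 [107 119 100] [0.52  0.112 0.345] 124.0 81.0
224 113 [100 105  92] [0.519 0.109 0.345] 121.0 81.0
t 4.17 case x,y (mm) 90.6 0.6 tip z 219.7 yaw deg [-1.80e+02 -1.00e-02  8.05e+01] F [0.01 0.37 0.3 ] Fcase 0.36 w 0.0 q [0.05 0.38 1.32 0.   1.44 0.21]
```

The depth points put the shut fingertips at z≈0.253, while TCP-0.022 would be 0.220. So they passed just over the lid edge (0.245) without touching it. The finger block is also about ±12 mm in x. I'll use the measured tip (TCP+0.011), go back over the lid and approach lower.

```bash
sed -i 's/p\[2\]-.022/p[2]+.011/' h.py; python3 -m creep '0 0 -0.03 0 0 0 0;0.035 0 -0.035 0 0 0 0;0.07 0 -0.035 0 0 0 0;0.07 0 -0.035 0 0 0 0;0.072 0 0 0 0 0 0;0.072 0 0.033 0 0 0 0;0.072 0 0.033 0 0 0 0;0.072 0 0.033 0 0 0 0'
python3 - <<'E'
from h import *;incase()
from station import eyes
import cv2
p,d=eyes.capture("side");cv2.imwrite("pics/side4.png",cv2.resize(cv2.cvtColor(p,cv2.COLOR_RGB2BGR)[20:270,80:350],None,fx=2.2,fy=2.2))
E
```

```text
t: 4.83
tcp_pos: [0.6049, 0.1367, 0.2082]
ee_rot: [-3.139, 0.001, 1.405]
wrist_force: [-0.1, 1.2, 0.7]
grip_width: 0.0006
t 4.83 case x,y (mm) 162.4 0.9 tip z 219.2 yaw deg [-1.7985e+02  5.0000e-02  8.0510e+01] F [-0.14  1.15  0.69] Fcase 1.11 w 0.001 q [ 0.16  0.45  1.29 -0.    1.4   0.33]
```

View pics/side4.png

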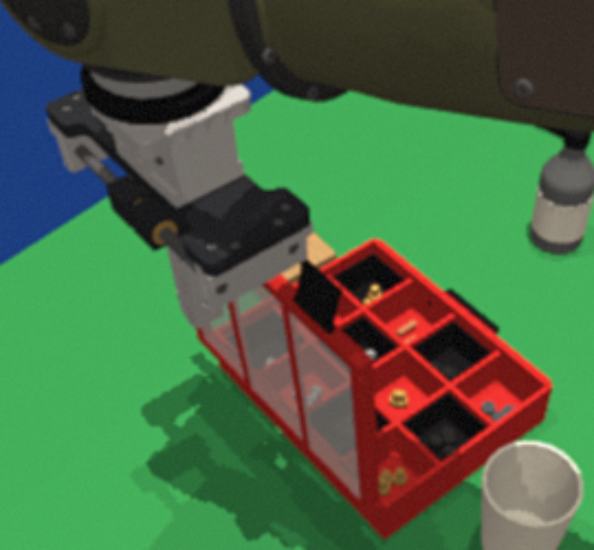

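```bash
python3 - <<'E'
from h import *
from station import eyes
m=eyes.camera_model("side");p,d=eyes.capture("side");W=cloud(m,d)
P=p.astype(int)
g=(P.max(-1)-P.min(-1)<30)
cx=(W[...,:2]-C)@ex*1000;cy=(W[...,:2]-C)@ey*1000;z=W[...,2]*1000
k=g&(z>205)&(z<400)&(cx>126)&(cx<220)&(abs(cy)<130)
for lo,hi in [(-110,-60),(-60,-20),(-20,20),(20,60),(60,110)]:
    s=k&(cy>lo)&(cy<hi)
    if s.sum()>5: print(lo,hi,s.sum(),"zmin",np.percentile(z[s],[1,5,20]).round(),"cx",np.percentile(cx[s],[2,98]).round())
incase()
E
```

```text
-110 -60 492 zmin [314. 317. 327.] cx [173. 198.]
-60 -20 309 zmin [326. 328. 330.] cx [180. 194.]
-20 20 996 zmin [224. 228. 255.] cx [164. 198.]
20 60 2007 zmin [321. 329. 354.] cx [142. 198.]
60 110 2021 zmin [314. 317. 327.] cx [134. 198.]
t 4.93 case x,y (mm) 162.6 -0.3 tip z 222.1 yaw deg [ 1.7985e+02 -5.0000e-02  8.0490e+01] F [0.23 0.38 0.34] Fcase 0.41 w 0.001 q [0.16 0.45 1.29 0.   1.4  0.33]
```

```bash
python3 -m creep '-0.01 0 0 0 0 0 0;-0.02 0 0 0 0 0 0;-0.026 0 0 0 0 0 0;-0.032 0 0 0 0 0 0;-0.038 0 0 0 0 0 0;-0.044 0 0.001 0 0 0 0;-0.05 0 0.001 0 0 0 0;-0.056 0 0.001 0 0 0 0;-0.062 0 0.002 0 0 0 0;-0.069 0 0.002 0 0 0 0'
python3 - <<'E'
from h import *;incase()
from station import eyes
import cv2
p,d=eyes.capture("side");cv2.imwrite("pics/side5.png",cv2.resize(cv2.cvtColor(p,cv2.COLOR_RGB2BGR)[20:270,80:350],None,fx=2.2,fy=2.2))
E
```

```text
t: 5.77
tcp_pos: [0.5938, 0.0681, 0.2064]
ee_rot: [-3.141, 0.0, 1.405]
wrist_force: [0.6, 0.5, -0.8]
grip_width: 0.0007
t 5.77 case x,y (mm) 92.9 0.6 tip z 217.4 yaw deg [-179.98    0.     80.51] F [ 0.65  0.47 -0.76] Fcase 0.57 w 0.001 q [0.05 0.4  1.37 0.   1.37 0.22]
```

View pics/side5.png

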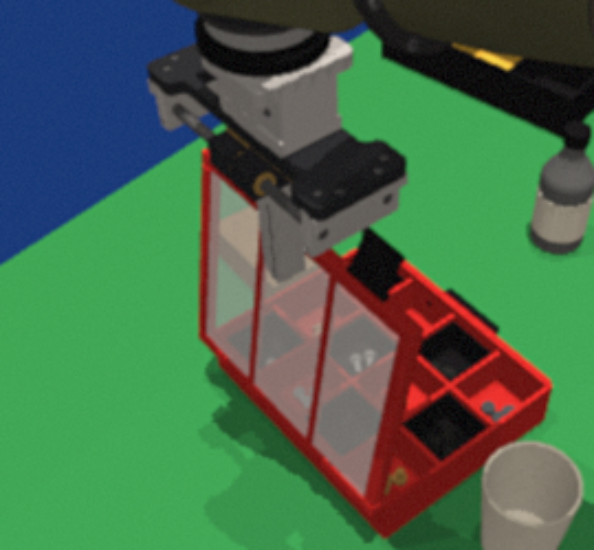

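The lid has tipped forward, the finger is on its outer face near the edge (crop ~(285,270)), and the case hasn't moved. I'll keep following the arc.

```bash
python3 -m creep '-0.007 0 0.001 0 0 0 0;-0.014 0 0.002 0 0 0 0;-0.021 0 0.003 0 0 0 0;-0.028 0 0.005 0 0 0 0;-0.034 0 0.006 0 0 0 0;-0.041 0 0.009 0 0 0 0;-0.048 0 0.011 0 0 0 0;-0.055 0 0.014 0 0 0 0;-0.062 0 0.018 0 0 0 0;-0.068 0 0.021 0 0 0 0;-0.074 0 0.025 0 0 0 0;-0.08 0 0.029 0 0 0 0;-0.086 0 0.033 0 0 0 0;-0.09 0 0.036 0 0 0 0;-0.094 0 0.039 0 0 0 0;-0.094 0 0.039 0 0 0 0'
python3 - <<'E'
from h import *;incase()
from station import eyes
import cv2
p,d=eyes.capture("side");cv2.imwrite("pics/side6.png",cv2.resize(cv2.cvtColor(p,cv2.COLOR_RGB2BGR)[20:270,80:350],None,fx=2.2,fy=2.2))
E
```

```text
t: 7.15
tcp_pos: [0.5781, -0.0248, 0.167]
ee_rot: [-3.141, 0.0, 1.404]
wrist_force: [-0.3, 0.6, 0.8]
grip_width: 0.0004
t 7.15 case x,y (mm) -1.2 0.9 tip z 178.0 yaw deg [-1.7995e+02  1.0000e-02  8.0460e+01] F [-0.3   0.62  0.82] Fcase 0.56 w 0.0 q [-0.11  0.39  1.48 -0.    1.27  0.06]
```

View pics/side6.png

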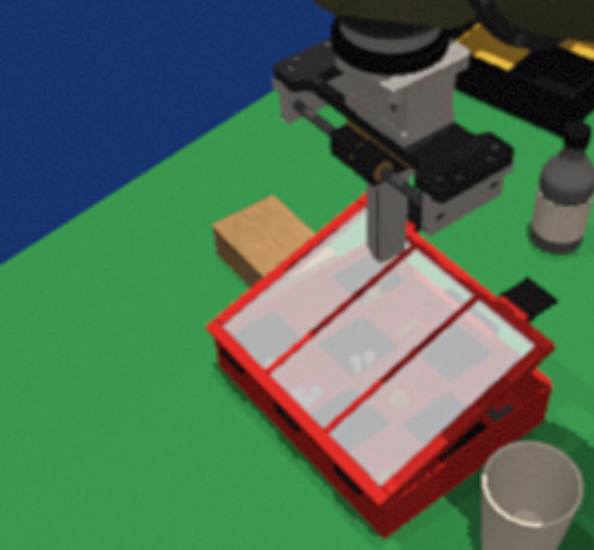

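The lid is falling shut. I'll rise a little, move towards the front and look.

```bash
python3 -m creep '0 0 -0.01 0 0 0 0;-0.03 -0.015 -0.01 0 0 0 0;-0.06 -0.03 -0.01 0 0 0 0;-0.09 -0.045 -0.01 0 0 0 0;-0.12 -0.06 -0.01 0 0 0 0;-0.145 -0.07 -0.01 0 0 0 0;-0.165 -0.07 -0.01 0 0 0 0;-0.165 -0.07 0.02 0 0 0 0;-0.165 -0.07 0.05 0 0 0 0;-0.165 -0.07 0.05 0 0 0 0'
python3 - <<'E'
from h import *;incase()
from station import eyes,finder
import cv2
for n in ["side","top"]:
    p,d=eyes.capture(n);m=eyes.camera_model(n);W=cloud(m,d);np.save(n+"7.npy",d);np.save(n+"7rgb.npy",p)
    B=cv2.cvtColor(p,cv2.COLOR_RGB2BGR)
    cv2.imwrite(f"pics/{n}7.png",cv2.resize(B[20:270,120:390],None,fx=2.2,fy=2.2) if n=="side" else B)
    cx=(W[...,:2]-C)@ex*1000;cy=(W[...,:2]-C)@ey*1000;z=W[...,2]*1000;P=p.astype(int)
    red=(P[...,0]>90)&(P[...,0]>2*P[...,1])&(P[...,0]>2*P[...,2])&(abs(cx)<140)&(abs(cy)<140)&(z>40)&(z<120)
    print(n,"lid z",np.percentile(z[red],[2,50,98]).round(1),"cx",np.percentile(cx[red],[1,99]).round(),"cy",np.percentile(cy[red],[1,99]).round())
    dark=(P.max(-1)<60)&(cx<-100)&(cx>-160)&(abs(cy)<110)&(z>20)&(z<110)
    nb,l,st,ce=cv2.connectedComponentsWithStats(dark.astype(np.uint8))
    for i in range(1,nb):
        if st[i,4]>12: s=l==i;print(st[i],"cx",np.percentile(cx[s],[3,97]).round(),"cy",np.percentile(cy[s],[3,97]).round(),"z",np.percentile(z[s],[3,97]).round())
    for f in finder.search_frame("clip_a_end",n)[:3]: 
        u,v=np.round(f["uv"]).astype(int);print(f,cx[v,u],cy[v,u],z[v,u])
E
```

```text
t: 8.03
tcp_pos: [0.4802, -0.1746, 0.1141]
ee_rot: [-3.136, -0.002, 1.404]
wrist_force: [-1.0, 0.9, -1.6]
grip_width: 0.0001
t 8.03 case x,y (mm) -165.1 73.0 tip z 125.1 yaw deg [-1.7966e+02 -9.0000e-02  8.0470e+01] F [-0.97  0.95 -1.59] Fcase 0.78 w 0.0 q [-0.42  0.31  1.72  0.    1.12 -0.25]
side lid z [42.3 60.7 63.2] cx [-92. 105.] cy [-117.  122.]
[266 130  16  11  91] cx [-121. -101.] cy [-83. -51.] z [49. 58.]
[311 166  20  15 138] cx [-123. -101.] cy [55. 89.] z [49. 57.]
{'uv': [320.7, 172.3], 'conf': 0.51} -115.09634044404761 69.95956269568087 51.758580489815074
top lid z [49.2 62.2 65.1] cx [-95. 101.] cy [-118.  120.]
[296 152  13  17 175] cx [-123. -101.] cy [-84. -53.] z [50. 60.]
[288 178  11  32 110] cx [-114. -102.] cy [-31.  33.] z [32. 38.]
[284 217  15  20 216] cx [-125. -101.] cy [54. 88.] z [50. 60.]
{'uv': [290.6, 228.9], 'conf': 0.76} -113.05459723357573 76.3437037638528 54.06273647077964
{'uv': [244.5, 183.3], 'conf': 0.66} -2.7293520822588 2.6820674263043074 60.91850005324228
```

View pics/side7.png

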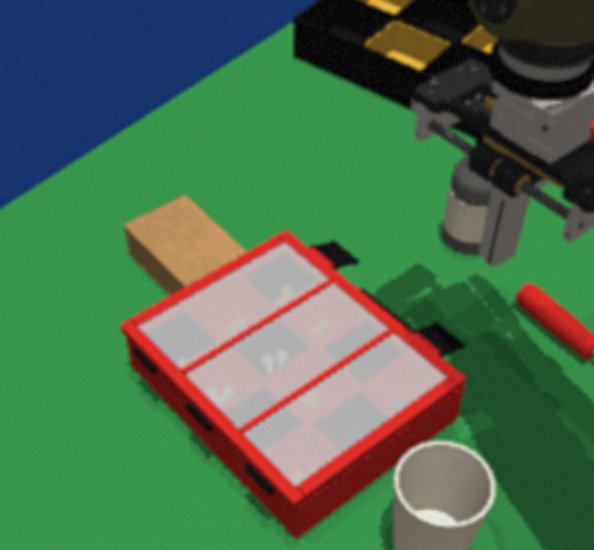

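View pics/top7.png

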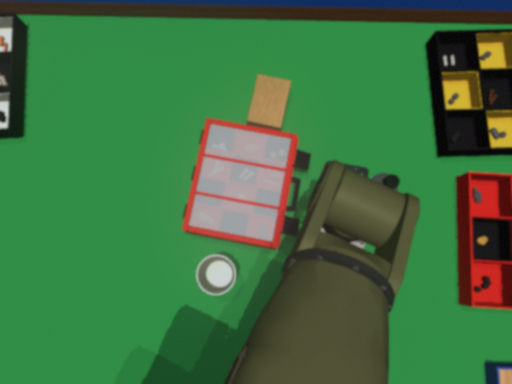

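The lid is shut, with its top at z≈62 mm. Both clips stick out from the front edge: clip b at top px (302,160), clip a at (291,227). I'll measure the clip profiles and the tip height here.

```bash
cat >> h.py <<'E'
def prof(n,d,m):
    W=cloud(m,d);cx=(W[...,:2]-C)@ex*1000;cy=(W[...,:2]-C)@ey*1000;z=W[...,2]*1000
    for nm,y in [("a",70),("b",-70),("handle",0)]:
        k=(abs(cy-y)<15)&(cx<-85)&(cx>-175)&(z>12)&(z<90)
        print(n,nm,[(lo,int(s.sum()),round(float(np.median(z[s])),1)) for lo in range(-150,-85,5) for s in [k&(cx>=lo)&(cx<lo+5)] if s.sum()>2])
E
python3 - <<'E'
from h import *
from station import eyes
for n in ["side","top"]:
    m=eyes.camera_model(n);d=np.load(n+"7.npy");prof(n,d,m)
m=eyes.camera_model("side");d=np.load("side7.npy");p=np.load("side7rgb.npy").astype(int);W=cloud(m,d);cx=(W[...,:2]-C)@ex*1000;cy=(W[...,:2]-C)@ey*1000;z=W[...,2]*1000
k=(abs(cx+165)<30)&(abs(cy-73)<20)&(z>90)&(z<200)&(p.max(-1)-p.min(-1)<35)
print(k.sum(),np.percentile(z[k],[0,1,3,10]).round(1),np.percentile(cx[k],[2,98]),np.percentile(cy[k],[2,98]))
E
```

```text
side a [(-125, 21, 50.3), (-120, 22, 51.4), (-115, 19, 52.5), (-110, 25, 54.7), (-105, 23, 56.3), (-100, 15, 58.4), (-95, 34, 60.1), (-90, 27, 60.5)]
side b [(-125, 14, 49.5), (-120, 17, 50.4), (-115, 18, 52.2), (-110, 18, 54.5), (-105, 16, 56.9), (-100, 13, 59.0), (-95, 22, 60.6), (-90, 24, 60.8)]
side handle [(-115, 9, 33.3), (-110, 16, 34.0), (-90, 20, 60.1)]
top a [(-130, 9, 51.0), (-125, 39, 52.0), (-120, 32, 53.2), (-115, 36, 54.5), (-110, 37, 56.4), (-105, 35, 58.1), (-100, 37, 61.4), (-95, 40, 61.8), (-90, 37, 62.1)]
top b [(-130, 10, 49.3), (-125, 31, 51.1), (-120, 34, 52.4), (-115, 34, 54.7), (-110, 32, 56.2), (-105, 34, 58.3), (-100, 33, 61.5), (-95, 31, 62.1), (-90, 36, 62.2)]
top handle [(-120, 5, 32.5), (-115, 33, 35.1), (-110, 30, 33.5), (-95, 31, 50.2), (-90, 35, 62.1)]
526 [119.6 122.7 125.5 132.4] [-170.9784015  -152.21302608] [61.58770034 86.35108253]
```

```bash
sed -i 's/^ex=\(.*\)$/ex=\1;C=C+.004*ex/; s/p\[2\]+.011/p[2]+.009/' h.py; python3 -m creep '0.018 0.002 0.01 0 0 0 0;0.035 0.002 0.03 0 0 0 0;0.035 0.002 0.05 0 0 0 0;0.035 0.002 0.058 0 0 0 0;0.035 0.002 0.063 0 0 0 0;0.035 0.002 0.068 0 0 0 0;0.035 0.002 0.073 0 0 0 0;0.035 0.002 0.078 0 0 0 0;0.035 0.002 0.083 0 0 0 0'
python3 - <<'E'
from h import *;incase()
from station import eyes
import cv2
p,d=eyes.capture("side");cv2.imwrite("pics/side8.png",cv2.resize(cv2.cvtColor(p,cv2.COLOR_RGB2BGR)[80:270,180:390],None,fx=2.8,fy=2.8))
E
```

```text
t: 8.98
tcp_pos: [0.4904, -0.1415, 0.0351]
ee_rot: [3.14, 0.0, 1.405]
wrist_force: [0.4, -0.8, 1.8]
grip_width: 0.0005
t 8.98 case x,y (mm) -134.7 68.4 tip z 44.1 yaw deg [1.7992e+02 2.0000e-02 8.0480e+01] F [ 0.44 -0.84  1.77] Fcase -0.76 w 0.001 q [-0.35  0.42  1.79 -0.    0.94 -0.19]
```

View pics/side8.png

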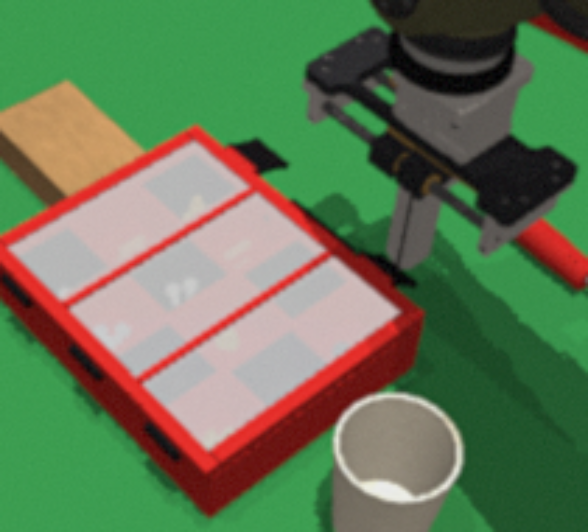

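The finger is on the end of clip a, at crop ~(405,265), with about 2 N upward. I'll go on down, then in.

```bash
python3 -m creep '0 0 0.005 0 0 0 0;0 0 0.01 0 0 0 0;0 0 0.015 0 0 0 0;0 0 0.02 0 0 0 0;0 0 0.024 0 0 0 0;0.004 0 0.024 0 0 0 0;0.007 0 0.024 0 0 0 0;0.01 0 0.024 0 0 0 0;0.01 0 0.024 0 0 0 0'
python3 - <<'E'
from h import *;incase()
from station import eyes
import cv2
p,d=eyes.capture("side");prof("side",d,eyes.camera_model("side"));cv2.imwrite("pics/side9.png",cv2.resize(cv2.cvtColor(p,cv2.COLOR_RGB2BGR)[80:270,180:390],None,fx=2.8,fy=2.8))
E
```

```text
t: 9.78
tcp_pos: [0.4915, -0.1306, 0.0107]
ee_rot: [-3.141, -0.0, 1.405]
wrist_force: [-0.3, -0.5, 0.3]
grip_width: 0.0008
t 9.78 case x,y (mm) -123.8 69.1 tip z 19.7 yaw deg [-1.7998e+02 -1.0000e-02  8.0520e+01] F [-0.27 -0.48  0.26] Fcase -0.52 w 0.001 q [-0.33  0.46  1.8   0.    0.88 -0.17]
side a [(-135, 3, 60.3), (-130, 32, 55.5), (-125, 28, 58.8), (-120, 29, 61.8), (-115, 139, 70.0), (-105, 4, 67.3), (-100, 30, 68.9), (-95, 28, 68.7), (-90, 28, 69.3)]
side b [(-130, 9, 59.3), (-125, 17, 60.0), (-120, 21, 61.6), (-115, 18, 63.2), (-110, 17, 65.7), (-105, 14, 66.4), (-100, 25, 68.7), (-95, 21, 69.4), (-90, 27, 69.5)]
side handle [(-95, 11, 69.1), (-90, 27, 69.3)]
```

View pics/side9.png

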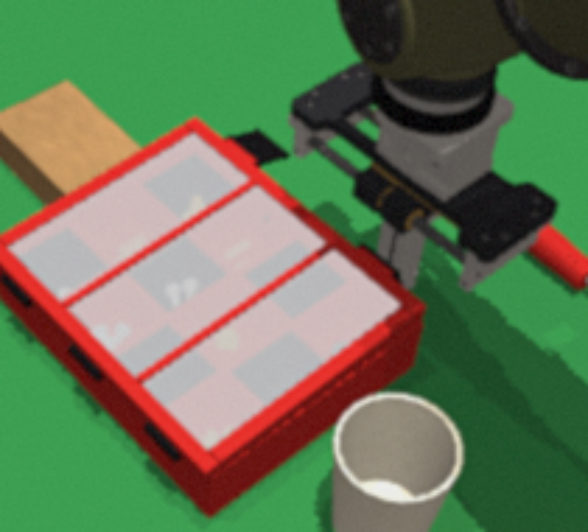

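The lid's front edge has risen about 8 mm. Friction between the clip and the inward-moving finger is lifting the light lid. I'll back off so it drops, then finish the fold with an in-and-down stroke.

```bash
python3 -m creep '-0.004 0 0.004 0 0 0 0;-0.01 0 0.004 0 0 0 0;-0.016 0 0 0 0 0 0;-0.016 0 0 0 0 0 0;-0.016 0 0 0 0 0 0;-0.016 0 0 0 0 0 0'
python3 - <<'E'
from h import *;incase()
from station import eyes
import cv2
for n in ["side","top"]:
    p,d=eyes.capture(n);prof(n,d,eyes.camera_model(n));cv2.imwrite(f"pics/{n}10.png",cv2.resize(cv2.cvtColor(p,cv2.COLOR_RGB2BGR)[80:270,180:390],None,fx=2.8,fy=2.8))
E
```

```text
t: 10.33
tcp_pos: [0.4889, -0.1472, 0.0108]
ee_rot: [3.141, -0.0, 1.404]
wrist_force: [0.4, 0.2, -0.3]
grip_width: 0.0005
t 10.33 case x,y (mm) -140.6 68.9 tip z 19.8 yaw deg [179.99  -0.    80.47] F [ 0.42  0.17 -0.27] Fcase 0.24 w 0.001 q [-0.36  0.46  1.8   0.    0.89 -0.2 ]
side a [(-150, 14, 50.7), (-145, 29, 52.0), (-140, 32, 62.3), (-135, 78, 54.1), (-130, 196, 57.7), (-105, 3, 58.1), (-100, 34, 60.0), (-95, 22, 60.5), (-90, 31, 61.3)]
side b [(-130, 14, 48.2), (-125, 13, 49.8), (-120, 17, 52.2), (-115, 19, 54.0), (-110, 17, 56.2), (-105, 14, 58.7), (-100, 23, 60.1), (-95, 20, 60.8), (-90, 28, 60.9)]
side handle [(-120, 6, 31.9), (-115, 18, 34.4), (-95, 12, 61.0), (-90, 28, 61.5)]
top a [(-90, 14, 62.4)]
top b [(-135, 4, 48.7), (-130, 32, 51.0), (-125, 32, 52.1), (-120, 33, 53.8), (-115, 34, 56.6), (-110, 33, 58.1), (-105, 33, 60.9), (-100, 36, 61.8), (-95, 34, 62.1), (-90, 37, 62.1)]
top handle [(-100, 5, 49.0), (-95, 30, 62.0), (-90, 34, 62.0)]
```

View pics/side10.png

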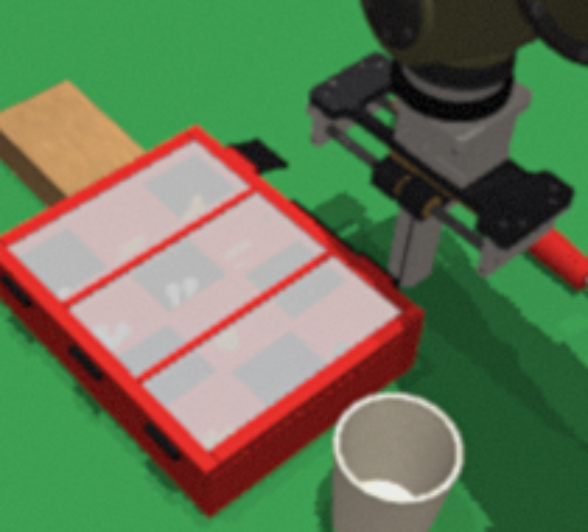

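The lid is flat again at 61–62 mm, and clip a is mostly folded. Now the in-and-down finishing stroke.

```bash
python3 -m creep '0 0 -0.024 0 0 0 0;0.006 0 -0.024 0 0 0 0;0.012 0 -0.024 0 0 0 0;0.015 0 -0.023 0 0 0 0;0.018 0 -0.02 0 0 0 0;0.02 0 -0.016 0 0 0 0;0.022 0 -0.012 0 0 0 0;0.0235 0 -0.008 0 0 0 0;0.025 0 -0.004 0 0 0 0'
python3 - <<'E'
from h import *;incase()
from station import eyes
import cv2
for n in ["side"]:
    p,d=eyes.capture(n);prof(n,d,eyes.camera_model(n));cv2.imwrite(f"pics/{n}11.png",cv2.resize(cv2.cvtColor(p,cv2.COLOR_RGB2BGR)[80:270,180:390],None,fx=2.8,fy=2.8))
E
```

```text
t: 11.18
tcp_pos: [0.4929, -0.1223, 0.014]
ee_rot: [-3.141, 0.0, 1.405]
wrist_force: [-0.3, -2.9, 1.5]
grip_width: 0.0008
t 11.18 case x,y (mm) -115.4 69.1 tip z 23.0 yaw deg [-179.97    0.     80.49] F [-0.29 -2.9   1.53] Fcase -2.91 w 0.001 q [-0.32  0.45  1.8  -0.    0.89 -0.15]
side a [(-125, 11, 52.0), (-120, 31, 62.5), (-115, 27, 60.3), (-110, 37, 69.4), (-105, 114, 73.3), (-100, 30, 60.5), (-95, 29, 60.4), (-90, 29, 60.7)]
side b [(-130, 11, 49.4), (-125, 19, 50.4), (-120, 17, 52.4), (-115, 16, 54.2), (-110, 21, 55.7), (-105, 9, 58.2), (-100, 23, 59.7), (-95, 19, 60.4), (-90, 26, 60.9)]
side handle [(-120, 8, 32.6), (-115, 17, 34.5), (-95, 13, 60.6), (-90, 25, 60.8)]
```

```bash
python3 -m creep '0.001 0 0.001 0 0 0 0;0.002 0 0.002 0 0 0 0;0.002 0 0.002 0 0 0 0'
python3 -c "from h import *;incase()"
```

```text
t: 11.48
tcp_pos: [0.4933, -0.1203, 0.0125]
ee_rot: [-3.141, -0.0, 1.405]
wrist_force: [-1.1, -1.3, -1.1]
grip_width: 0.0002
t 11.48 case x,y (mm) -113.4 69.0 tip z 21.5 yaw deg [-179.99   -0.     80.49] F [-1.12 -1.32 -1.08] Fcase -1.48 w 0.0 q [-0.31  0.45  1.8   0.    0.89 -0.15]
```

```bash
python3 -m creep '0.001 0 0 0 0 0 0;0.002 0 0.001 0 0 0 0;0.002 0 0.001 0 0 0 0'
python3 - <<'E'
from h import *;incase()
from station import eyes
import cv2
for i in range(1):
  for n in ["side"]:
    p,d=eyes.capture(n);prof(n,d,eyes.camera_model(n));cv2.imwrite(f"pics/{n}12.png",cv2.resize(cv2.cvtColor(p,cv2.COLOR_RGB2BGR)[80:270,180:390],None,fx=2.8,fy=2.8))
incase()
E
```

```text
t: 11.73
tcp_pos: [0.4937, -0.1194, 0.0121]
ee_rot: [3.141, 0.002, 1.405]
wrist_force: [-4.8, -9.6, 5.3]
grip_width: 0.0005
t 11.73 case x,y (mm) -112.4 68.7 tip z 21.1 yaw deg [1.7997e+02 1.0000e-01 8.0510e+01] F [-4.79 -9.56  5.34] Fcase -10.21 w 0.001 q [-0.31  0.45  1.8  -0.    0.89 -0.14]
side a [(-120, 22, 53.2), (-115, 27, 62.1), (-110, 17, 74.1), (-105, 105, 70.9), (-100, 45, 60.9), (-95, 26, 60.6), (-90, 30, 60.9)]
side b [(-130, 11, 48.8), (-125, 15, 50.1), (-120, 18, 51.5), (-115, 16, 53.8), (-110, 18, 55.7), (-105, 12, 57.9), (-100, 24, 60.2), (-95, 24, 60.7), (-90, 21, 60.5)]
side handle [(-120, 8, 32.9), (-115, 18, 34.0), (-95, 12, 61.0), (-90, 26, 61.3)]
t 11.78 case x,y (mm) -112.4 68.8 tip z 21.2 yaw deg [1.7998e+02 9.0000e-02 8.0500e+01] F [ -3.98 -10.22   4.21] Fcase -10.73 w 0.0 q [-0.31  0.45  1.8  -0.    0.89 -0.14]
```

View pics/side12.png

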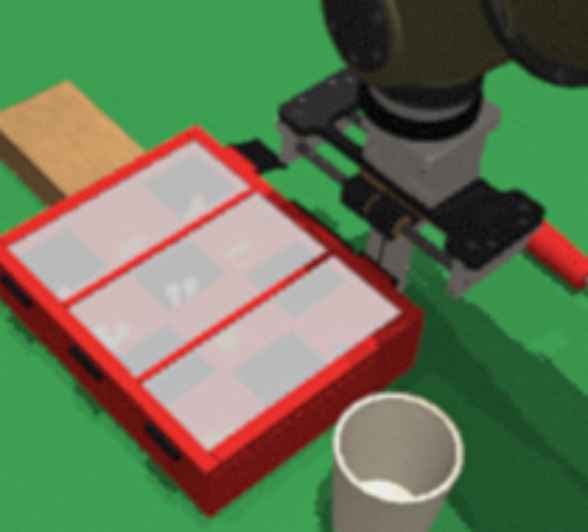

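Contact force is about 10 N against the stop, so clip a is at its stop, and the lid is flat. I'll withdraw straight out, then up and across to clip b.

```bash
python3 -m creep '-0.005 0 0.002 0 0 0 0;-0.015 0 0 0 0 0 0;-0.035 0 0 0 0 0 0;-0.045 0 -0.03 0 0 0 0;-0.045 0.02 -0.06 0 0 0 0;-0.045 0.05 -0.08 0 0 0 0;-0.045 0.09 -0.085 0 0 0 0;-0.045 0.13 -0.085 0 0 0 0;-0.045 0.139 -0.085 0 0 0 0;-0.045 0.139 -0.085 0 0 0 0'
python3 - <<'E'
from h import *;incase()
from station import eyes
import cv2
for n in ["side","top"]:
    p,d=eyes.capture(n);prof(n,d,eyes.camera_model(n));cv2.imwrite(f"pics/{n}13.png",cv2.resize(cv2.cvtColor(p,cv2.COLOR_RGB2BGR)[80:270,180:390],None,fx=2.8,fy=2.8))
E
```

```text
t: 12.62
tcp_pos: [0.6246, -0.1863, 0.0958]
ee_rot: [-3.141, -0.0, 1.405]
wrist_force: [-0.6, 0.7, -0.6]
grip_width: 0.0005
t 12.62 case x,y (mm) -157.0 -71.3 tip z 104.8 yaw deg [-1.7998e+02 -2.0000e-02  8.0510e+01] F [-0.57  0.65 -0.58] Fcase 0.55 w 0.0 q [-0.35  0.62  1.31  0.    1.21 -0.18]
side a [(-105, 5, 59.2), (-100, 31, 60.2), (-95, 24, 60.6), (-90, 32, 61.2)]
side b [(-130, 12, 49.4), (-125, 17, 49.7), (-120, 13, 52.2), (-115, 18, 53.8), (-110, 16, 55.4), (-105, 12, 57.9), (-100, 25, 60.0), (-95, 22, 60.6), (-90, 26, 60.5)]
side handle [(-120, 10, 32.2), (-115, 15, 34.0), (-95, 11, 60.7), (-90, 29, 60.6)]
top a []
top b [(-100, 20, 61.5), (-95, 34, 62.1), (-90, 34, 62.5)]
top handle []
```

View pics/side13.png

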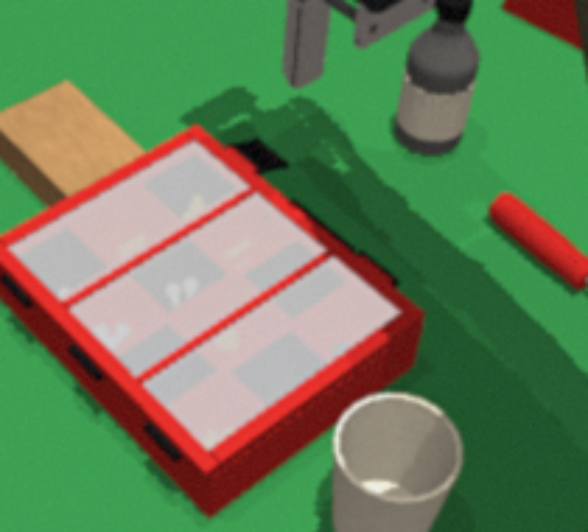

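View pics/top13.png

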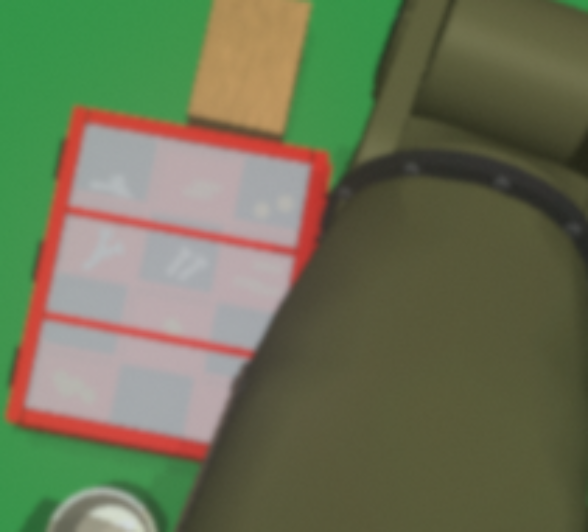

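Clip a is flat: nothing sticks out past the lid edge at crop (385,275). Clip b at crop (260,155) is next, with the same approach and an in-and-down finish.

```bash
python3 -m creep '0.012 0 0.02 0 0 0 0;0.023 0 0.04 0 0 0 0;0.023 0 0.045 0 0 0 0;0.023 0 0.05 0 0 0 0;0.023 0 0.055 0 0 0 0;0.023 0 0.06 0 0 0 0;0.023 0 0.064 0 0 0 0;0.023 0 0.068 0 0 0 0;0.025 0 0.071 0 0 0 0;0.028 0 0.073 0 0 0 0;0.031 0 0.076 0 0 0 0;0.034 0 0.08 0 0 0 0;0.036 0 0.084 0 0 0 0'
python3 - <<'E'
from h import *;incase()
from station import eyes
import cv2
for n in ["side"]:
    p,d=eyes.capture(n);prof(n,d,eyes.camera_model(n));cv2.imwrite(f"pics/{n}14.png",cv2.resize(cv2.cvtColor(p,cv2.COLOR_RGB2BGR)[80:270,180:390],None,fx=2.8,fy=2.8))
E
```

```text
t: 13.8
tcp_pos: [0.6294, -0.1497, 0.0125]
ee_rot: [3.141, -0.0, 1.405]
wrist_force: [-0.3, -1.5, 1.6]
grip_width: 0.0004
t 13.8 case x,y (mm) -120.2 -70.1 tip z 21.5 yaw deg [ 1.7999e+02 -1.0000e-02  8.0510e+01] F [-0.29 -1.54  1.57] Fcase -1.56 w 0.0 q [-0.29  0.71  1.38  0.    1.06 -0.12]
side a [(-105, 5, 59.4), (-100, 30, 59.9), (-95, 27, 61.0), (-90, 29, 60.9)]
side b [(-130, 15, 49.2), (-125, 28, 59.5), (-120, 35, 59.1), (-115, 45, 63.0), (-110, 112, 70.6), (-105, 3, 59.2), (-100, 23, 60.5), (-95, 23, 60.7), (-90, 24, 61.4)]
side handle [(-120, 8, 32.5), (-115, 15, 34.1), (-95, 15, 61.0), (-90, 27, 60.9)]
```

View pics/side14.png

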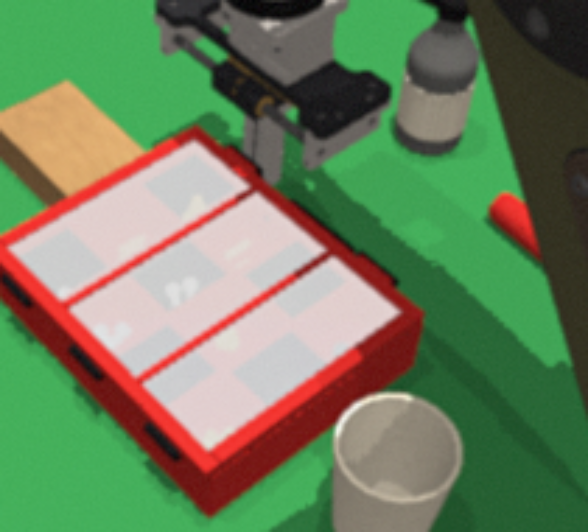

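```bash
python3 -m creep '-0.005 0 -0.005 0 0 0 0;-0.004 0 -0.018 0 0 0 0;0 0 -0.018 0 0 0 0;0.002 0 -0.015 0 0 0 0;0.004 0 -0.012 0 0 0 0;0.005 0 -0.008 0 0 0 0;0.006 0 -0.004 0 0 0 0;0.007 0 -0.001 0 0 0 0'
python3 -c "from h import *;incase()"
python3 -m creep '0.001 0 0.001 0 0 0 0;0.001 0 0.001 0 0 0 0'
python3 -c "from h import *;incase()"
```

```text
t: 14.52
tcp_pos: [0.6301, -0.1433, 0.0127]
ee_rot: [-3.141, 0.0, 1.405]
wrist_force: [-0.1, -1.3, 1.1]
grip_width: 0.0005
t 14.52 case x,y (mm) -113.7 -69.7 tip z 21.7 yaw deg [-179.94    0.     80.49] F [-0.14 -1.34  1.05] Fcase -1.34 w 0.001 q [-0.28  0.71  1.38 -0.    1.06 -0.11]
t: 14.68
tcp_pos: [0.6301, -0.1427, 0.0121]
ee_rot: [-3.14, 0.001, 1.405]
wrist_force: [-1.3, -4.2, -0.6]
grip_width: 0.0003
t 14.68 case x,y (mm) -113.0 -69.7 tip z 21.1 yaw deg [-1.7993e+02  3.0000e-02  8.0490e+01] F [-1.26 -4.2  -0.65] Fcase -4.35 w 0.0 q [-0.28  0.71  1.38 -0.    1.06 -0.11]
```

```bash
python3 -m creep '0.001 0 0.0005 0 0 0 0;0.001 0 0.0005 0 0 0 0'
python3 -c "from h import *;incase()"
```

```text
t: 14.85
tcp_pos: [0.6303, -0.1424, 0.0119]
ee_rot: [-3.141, 0.002, 1.405]
wrist_force: [-3.0, -8.4, 1.3]
grip_width: 0.0004
t 14.85 case x,y (mm) -112.8 -69.8 tip z 20.9 yaw deg [-1.7995e+02  9.0000e-02  8.0480e+01] F [-2.96 -8.41  1.26] Fcase -8.78 w 0.0 q [-0.28  0.71  1.38 -0.    1.06 -0.11]
```

Clip b hit its stop the same way: the x reading stopped changing while force rose to ~9 N. I'll withdraw and clear the view for a check.

```bash
python3 -m creep '-0.005 0 0.001 0 0 0 0;-0.015 0 0 0 0 0 0;-0.035 0 0 0 0 0 0;-0.045 0 -0.03 0 0 0 0;-0.045 0 -0.07 0 0 0 0;-0.045 0 -0.11 0 0 0 0;-0.045 0 -0.15 0 0 0 0;-0.045 0 -0.18 0 0 0 0;-0.06 -0.035 -0.18 0 0 0 0;-0.08 -0.07 -0.18 0 0 0 0;-0.1 -0.105 -0.18 0 0 0 0;-0.12 -0.14 -0.18 0 0 0 0;-0.14 -0.175 -0.18 0 0 0 0;-0.16 -0.21 -0.18 0 0 0 0;-0.18 -0.245 -0.18 0 0 0 0;-0.2 -0.28 -0.18 0 0 0 0;-0.2 -0.297 -0.18 0 0 0 0'
python3 - <<'E'
from h import *;incase()
from station import eyes
import cv2
for n in ["side","top"]:
    p,d=eyes.capture(n);m=eyes.camera_model(n);prof(n,d,m)
    B=cv2.cvtColor(p,cv2.COLOR_RGB2BGR);cv2.imwrite(f"pics/{n}15.png",B)
    cv2.imwrite(f"pics/{n}15z.png",cv2.resize(B[80:270,150:360],None,fx=2.8,fy=2.8))
    # displacement of rear/ends and bystanders vs start
    d0=np.load(n+"0.npy");W0=cloud(m,d0);W1=cloud(m,d)
    for nm,lo,hi_,b in [("bottle",.02,.2,(.5,.62,-.36,-.2)),("cup",.03,.1,(.34,.44,-.04,.08)),("carton",.03,.06,(.70,.85,-.15,.02)),("driver",.008,.05,(.33,.5,-.28,-.19)),("handle",.026,.04,(.5,.63,-.18,-.13)),]:
        o=[]
        for W in (W0,W1):
            s=(W[...,0]>b[0])&(W[...,0]<b[1])&(W[...,1]>b[2])&(W[...,1]<b[3])&(W[...,2]>lo)&(W[...,2]<hi_);q=W[s]
            o.append((len(q),(np.median(q,0)*1000).round(1) if len(q) else None))
        print(n,nm,o)
E
```

```text
t: 16.27
tcp_pos: [0.3015, -0.291, 0.1922]
ee_rot: [-3.142, 0.0, 1.403]
wrist_force: [0.6, 0.3, -0.1]
grip_width: 0.0005
t 16.27 case x,y (mm) -313.1 230.3 tip z 201.2 yaw deg [-1.800e+02  1.000e-02  8.036e+01] F [ 0.56  0.31 -0.13] Fcase 0.4 w 0.001 q [-0.86  0.01  1.87 -0.    1.26 -0.69]
side a [(-105, 5, 59.2), (-100, 28, 60.1), (-95, 29, 60.3), (-90, 22, 61.0)]
side b [(-105, 3, 59.4), (-100, 24, 59.8), (-95, 20, 60.7), (-90, 27, 61.1)]
side handle [(-120, 5, 32.5), (-115, 19, 34.2), (-95, 16, 60.1), (-90, 25, 60.6)]
side bottle [(1101, array([ 562.6, -282.6,   82.6])), (1106, array([ 562.7, -282.6,   82.4]))]
side cup [(1649, array([393.3,  14. ,  66.1])), (1653, array([393.2,  14.3,  66.2]))]
side carton [(968, array([758.3, -78.7,  41.2])), (1255, array([760.6, -67.5,  41.2]))]
side driver [(589, array([ 424.2, -236.8,   19.9])), (584, array([ 424.3, -236.3,   19.8]))]
side handle [(52, array([ 576.8, -133.3,   33.1])), (38, array([ 571.1, -133.5,   33.3]))]
top a [(-105, 25, 61.0), (-100, 37, 61.7), (-95, 39, 61.8), (-90, 37, 61.9)]
top b [(-105, 26, 61.6), (-100, 34, 61.3), (-95, 33, 62.8), (-90, 34, 62.8)]
top handle [(-120, 30, 34.7), (-115, 37, 34.1), (-100, 27, 49.5), (-95, 35, 62.2), (-90, 36, 62.0)]
top bottle [(926, array([ 563. , -289.5,   94.9])), (927, array([ 562.9, -289.4,   95. ]))]
top cup [(578, array([390. ,  35.4,  75.3])), (582, array([389.4,  35.6,  75.3]))]
top carton [(1782, array([757.2, -72.2,  42.6])), (1737, array([758.8, -73. ,  42.6]))]
top driver [(660, array([ 427.2, -242.9,   22.7])), (659, array([ 427.1, -242.8,   22.7]))]
top handle [(125, array([ 568.9, -134.3,   34.5])), (129, array([ 569.2, -134.3,   34.6]))]
```

View pics/side15.png

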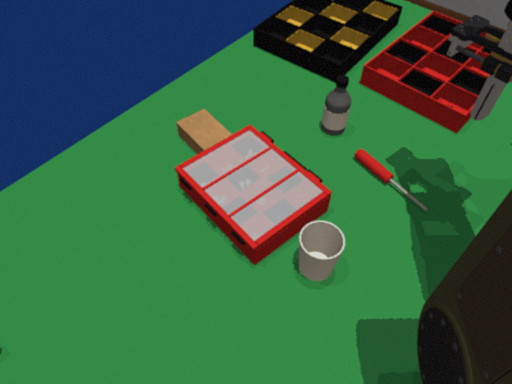

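View pics/top15z.png

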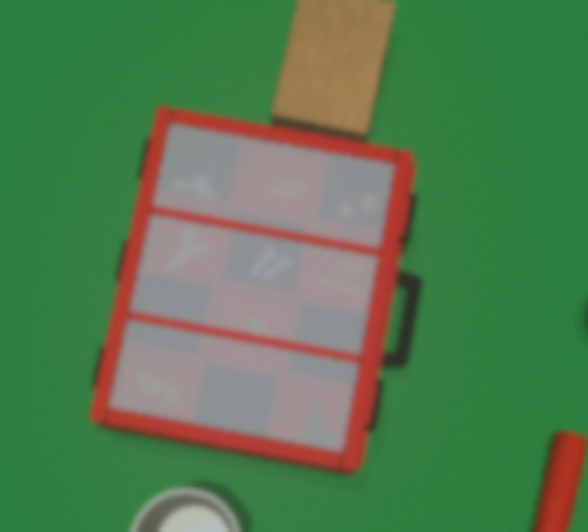

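The final pictures show the lid flat at 62 mm. Both clips are folded: only thin dark strips show at crop (405,215) and (375,405), with nothing past the hinge line. The handle, bottle, cup and driver are where they started, to within about 1 mm in the top view.

```bash
python3 -c "
from station import r
print(r.sign_off())"
```

```text
the job is handed in; nothing more can be done
None
```

The case is closed. I tipped the lid shut with the closed fingertips, then folded clip a and clip b flat against the front. I handed the job in at about 16.4 s of robot time.

**Last checks**
- **Lid:** it lies flat, with its top at 61–62 mm.
- **Clips:** nothing sticks out past their hinge line in either camera. Each one stopped against something solid at about 9–11 N.
- **Surroundings:** in the top view the handle (so the case), bottle, cup and driver are within about 1 mm of where they started. The carton reads 1–2 mm different in the top view. In the side view the handle and carton readings changed by 6–11 mm, because the lid no longer hides the same parts. I take both as measuring effects, not movement.

**What went wrong or disagreed**
- **Fingertip height:** the shut fingertips measured about 30 mm higher than the stated tool geometry. The first push passed just over the lid without touching it, and I used the measured height after that.
- **Lid lifting:** while I pressed clip a in, friction raised the lid's front edge by about 8 mm. I backed off, the lid dropped shut again, and I finished both clips with an in-and-down stroke that kept it flat.
- **Case position:** my first estimate of the case centre was about 4 mm off along its depth. I corrected it before pressing the clips.

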